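# Sweep the loose nuts off the welding plate into the green bin

### The arm

A 6-joint arm with a two-finger parallel gripper is mounted at the origin on the work surface. World frame = base frame: x ahead of the robot, y to its left, z up, the work surface at z = 0. Lengths are in m, angles in rad, forces in N, time in s.
With the tool pointing down it reaches from about 0.375 to 0.9 m from the base axis. Payload 3.1 kg.
Tool frame: the origin (TCP) lies midway between the tips of the shut fingers; the grasp point (between the pads) lies 19 mm behind it (manip.grasp_offset is the distance from the TCP to the grasp point, in m); z points along the fingers, y is the line along which they close (so a half turn about z gives the same grasp; the last joint's range is limited). The gripper opens to 85 mm and grips with 20 to 120 N. Pads are 22 mm wide; open, the fingers measure 114 mm over their backs; the gripper's body (76 mm by 85 mm) begins 54 mm behind the grasp point. The pads swing forward as they close: fully open they stand 13 mm farther back than shut.
Start: joints at [-1.433, 0.527, 1.433, -0, 1.181, -0.178], TCP at [0.195, -0.594, 0.231] pointing down, gripper open.
Joint ranges: [-3.08, 3.08], [-0.75, 2.2], [0.22, 2.44], [-1.43, 4.57], [0, 2.65], [-2.85, 2.85]. Speed limits (rad/s): [2.79, 2.79, 3.14, 3.14, 3.14, 3.14].

### API

Orientations are given as a unit quaternion [x, y, z, w].
In Python, from station import sensors, cams, order, manip gives the robot as it stands.
- The arm moves only by the tool move_arm, never from a script. Its argument "targets" is a list of rows, each an object of numbers: "dx", "dy", "dz": the shift along the world's x, y, z normalised to -1 to 1, where 1 is 25 mm; "rx", "ry", "rz": the turn, a rotation vector about the world's x, y, z normalised to -1 to 1, where 1 is 30 degrees. A call has exactly 10 rows; each row shifts and turns the commanded pose from where the row before left it; what a row does not reach is not made up. A row lasts 1/8 s, in which the tool goes at most 62.5 mm and 10.7 degrees, less where a joint would pass 70% of its speed; a pose out of reach is approached as far as the arm can. A call with a number of a shift or a turn outside -1 to 1 is refused whole. A call with a gripper value outside its range is refused whole. "claw" is the opening in per cent of the stroke, from 0 (shut) to 100 (fully open), set as the call begins (left out, the last holds). The fingers move at their own pace and stop on an object; "newtons" is the grip in N (left out, the last holds). Time passes only in rows, so rows that do not move let the fingers close, or fill a call up. It gives the time, the measured TCP pose, the force, the opening and the grip force at its end, in the units of the state.
- sensors.sense(): the state, without advancing time (a new reading comes with each control period).
- cams.snapshot(name): name is "scene" or "side" or "wrist"; returns the picture (480x640x3 uint8, red, green, blue); there is no depth.
- cams.camera_model(name): a dict with "fx", "fy", "cx", "cy" (pixels), "distortion" ([k1, k2, p1, p2, k3] as OpenCV has them; the pictures are not rectified), "extrinsics" (4x4, takes a point from world to camera coordinates). Camera axes: x right, y down, z forward; pixel columns grow to the right and rows downward; lengths in m; the calibration is good to about 2 mm. A picture is of the moment at which its call begins: read the wrist's pose just before it. camera_model takes no time and is no camera call; for the wrist camera it gives the pose at the moment of the call.
- order.sign_off(): hands the job in; it is judged then, once.
The state is a dict: "t": time; "q": joint angles; "qd": joint speeds; "tau": joint torques, N m; "tcp_pos": TCP position; "tool_rot": TCP orientation; "force": force on the tool from outside, world axes, zero at the start; "ft_torque": the same for the moment, N m; "finger_gap": opening from 0.0 (shut) to 1.0 (fully open); "gripper_force": force on a finger pad.
Only numpy, scipy, OpenCV 4.12 (cv2) and the standard library are available. Lean on these libraries where they do the work, as an engineer would, in place of code of your own. Each camera call takes 0.05 s, during which the arm holds its last target. There are 200 camera calls.

### The job

Clear the welding plate: with your fingers, sweep the three loose yellow nuts along the plate and over its edge so that all three drop into the green bin, not the blue one. Only push them, do not pick up or lift them, and leave the red magnet, the steel clevis and the jar where they are.

Things in the scene. Friction and masses are not known exactly. Their poses are not given: they have to be found in the camera images.
- plate: dark steel plate, fixed, level top 60 mm above the bench, 260 mm along its x, 300 mm along its y, no rim; the 12 mm slab overhangs both bins along its y edges (y = +-150 mm). Origin on the bench under its centre. Yaw within 0.25 rad of the world axes. The nuts lie within 60 mm of its middle line (its y axis), in three lanes along y about 52 mm apart, one to a lane
- green_bin: green open plastic bin, fixed, outside 260 mm (x) by 140 mm (y) by 42 mm high, walls 4 mm, parallel to the plate on its +y or -y side (it varies), centre 200 mm from the plate's centre; its nearer wall is under the plate's overhang, so what is pushed over that edge drops in. Origin at the centre of its underside. This is where the nuts go; empty at the start
- blue_bin: blue open plastic bin, fixed, outside 260 mm (x) by 140 mm (y) by 42 mm high, walls 4 mm, parallel to the plate on its +y or -y side (it varies), centre 200 mm from the plate's centre; its nearer wall is under the plate's overhang, so what is pushed over that edge drops in. Origin at the centre of its underside. On the other side of the plate from the green bin; the wrong bin
- nut1: loose hexagonal nut, yellow (zinc plated) with a dark hole, 30 mm across flats, 34.6 mm across corners, 16 mm high, about 60 g; origin at its centre, 8 mm above the plate's surface while it lies on the plate. Free to slide; lies at any yaw, clear of the other nuts
- nut2: loose hexagonal nut, yellow (zinc plated) with a dark hole, 30 mm across flats, 34.6 mm across corners, 16 mm high, about 60 g; origin at its centre, 8 mm above the plate's surface while it lies on the plate. Free to slide; lies at any yaw, clear of the other nuts
- nut3: loose hexagonal nut, yellow (zinc plated) with a dark hole, 30 mm across flats, 34.6 mm across corners, 16 mm high, about 60 g; origin at its centre, 8 mm above the plate's surface while it lies on the plate. Free to slide; lies at any yaw, clear of the other nuts
- magnet: round red earth magnet with a brass stud, standing on the plate near one of its x edges (centre about 109 mm from the plate's middle line, nearer to or farther from the robot); 36 mm diameter, 40 mm tall, 180 g, not stuck to the plate. Origin at the centre of its underside. To be left alone
- clevis: bright steel clevis (fork end with a short shank), lying on the plate near the other x edge (centre about 109 mm from the middle line), 26 mm wide, 86 mm long roughly along the plate's y, 24 mm high, 220 g. Origin under its block, on the plate. To be left alone
- jar: small jar with a yellow lid, 68 mm diameter, 60 mm tall, standing on the bench just beyond the plate (on its +x side). Origin at the centre of its underside. To be left alone

How it is judged:
By the outcome, as a careful person would: the job done as asked, in the order asked, and still so for the second after the job is handed in, with the robot touching nothing.
It also fails if it takes over 51 s, if anything falls off the work surface, if the arm or the gripper's body presses on something with over 40 N, if the wrist force passes 120 N, or if a joint passes its speed limit or range.

## Working session

There is one attempt and no reset: what is moved stays moved. The work goes in short steps, Python scripts to look and compute and a tool call to move; the robot and the scene stay as the last step left them, time stands still between calls to the robot, and variables do not carry over. Pictures are saved under pics/ and viewed, at most 10 in all, crops included, and the job is handed in when it is done.

Besides the shell and the picture viewer there is one more tool, called after "Request:" as name(argument=value, ...) on one line, values as JSON. move_arm: Moves the arm, as the interface text tells. Scaled input: -1 to 1 covers 25 mm each way for a shift and 30 degrees each way for a turn. Its arguments: {"type":"object","properties":{"targets":{"type":"array"},"claw":{"type":"number"},"newtons":{"type":"number"}},"required":["targets"]}

```bash
mkdir -p pics; cat > h.py <<'E'
import numpy as np, cv2
from station import sensors,cams,order,manip
def snap(n,f):
    m=cams.camera_model(n); im=cams.snapshot(n); cv2.imwrite(f'pics/{f}.png',im[:,:,::-1]); return im,m
def ray(m,px,z):
    K=np.array([[m['fx'],0,m['cx']],[0,m['fy'],m['cy']],[0,0,1.]])
    u=cv2.undistortPoints(np.array(px,float).reshape(-1,1,2),K,np.array(m['distortion'],float)).reshape(-1,2)
    E=np.array(m['extrinsics']);R=E[:3,:3];c=-R.T@E[:3,3]
    d=np.c_[u,np.ones(len(u))]@R
    return c+d*((z-c[2])/d[:,2])[:,None]
def blobs(im,lo,hi,amin=60):
    h=cv2.cvtColor(im,cv2.COLOR_RGB2HSV);k=cv2.inRange(h,lo,hi)
    cs,_=cv2.findContours(k,cv2.RETR_EXTERNAL,cv2.CHAIN_APPROX_NONE)
    return [c for c in cs if cv2.contourArea(c)>amin]
E
python3 - <<'E'
from h import *
s=sensors.sense();print(s['t'],s['tcp_pos'],s['tool_rot'],s['finger_gap'])
for n in('scene','side'):
    im,m=snap(n,n+'0')
    E=np.array(m['extrinsics']);print(n,-E[:3,:3].T@E[:3,3])
    for nm,lo,hi,z in(('yel',(18,110,80),(35,255,255),.068),('green',(45,80,40),(85,255,255),.042),('blue',(95,100,40),(130,255,255),.042),('red',(0,140,60),(8,255,255),.09)):
        for c in blobs(im,lo,hi):
            (x,y),w,a=cv2.minAreaRect(c);print(nm,round(x),round(y),np.round(w),ray(m,[[x,y]],z).round(3)[0])
E
```

```text
0.0 [ 0.19462696 -0.59317858  0.23032436] [ 9.87482981e-01  1.57721818e-01  3.28689909e-05 -1.09026107e-03] 1.0023459747393315
scene [ 1.05101786 -0.3226687   0.80721698]
yel 356 345 [44. 44.] [ 0.769 -0.053  0.068]
yel 338 247 [18. 21.] [0.626 0.024 0.068]
yel 282 241 [18. 22.] [ 0.569 -0.035  0.068]
yel 304 198 [18. 17.] [0.52  0.039 0.068]
yel 383 44 [21.  9.] [0.282 0.391 0.068]
green 196 308 [175. 110.] [ 0.58  -0.192  0.042]
blue 428 193 [153.  95.] [0.609 0.223 0.042]
red 365 274 [24. 27.] [0.699 0.016 0.09 ]
red 539 47 [172.  24.] [0.485 0.603 0.09 ]
side [0.49019171 0.61958874 0.59504654]
yel 385 248 [21. 22.] [0.523 0.034 0.068]
yel 318 230 [19. 21.] [0.629 0.019 0.068]
yel 361 212 [19. 20.] [ 0.572 -0.04   0.068]
yel 250 200 [27. 35.] [ 0.755 -0.029  0.068]
green 383 169 [153.  47.] [ 0.558 -0.211  0.042]
green 598 94 [39. 19.] [ 0.091 -0.663  0.042]
green 523 41 [144.  81.] [ 0.251 -0.97   0.042]
blue 307 357 [224. 108.] [0.594 0.231 0.042]
red 280 227 [21. 23.] [0.68  0.048 0.09 ]
```

View pics/scene0.png

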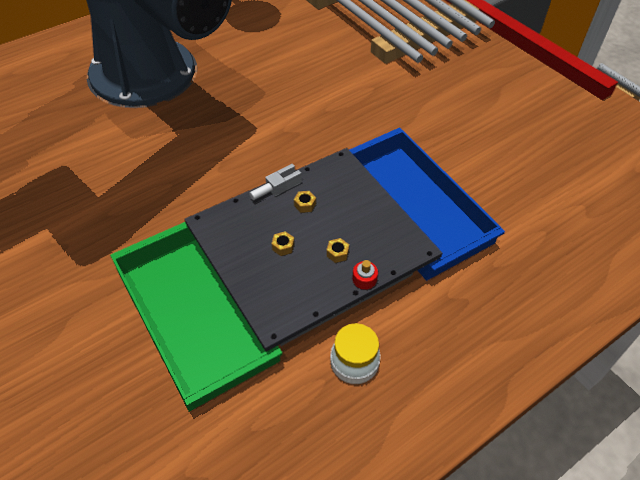

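```bash
python3 - <<'E'
from h import *
m=cams.camera_model('scene');im=cv2.imread('pics/scene0.png')[:,:,::-1].copy()
# plate outline: dark blob
hsv=cv2.cvtColor(im,cv2.COLOR_RGB2HSV)
for p in((320,290),(260,225),(250,260),(350,215)): print(p,hsv[p[1],p[0]])
for nm,lo,hi in(('green',(45,80,40),(85,255,255)),('blue',(95,100,40),(130,255,255))):
    c=max(blobs(im,lo,hi),key=cv2.contourArea)
    a=cv2.approxPolyDP(cv2.convexHull(c),5,True).reshape(-1,2);print(nm,a.tolist(),ray(m,a,.042).round(3).tolist())
E
```

```text
(320, 290) [124  24  74]
(260, 225) [113  15  70]
(250, 260) [115  23  68]
(350, 215) [120  21  74]
green [[183, 222], [281, 351], [277, 362], [189, 411], [110, 255]] [[0.431, -0.132, 0.042], [0.707, -0.131, 0.042], [0.717, -0.145, 0.042], [0.708, -0.272, 0.042], [0.424, -0.251, 0.042]]
blue [[397, 128], [504, 231], [427, 279], [349, 150]] [[0.461, 0.281, 0.042], [0.737, 0.266, 0.042], [0.734, 0.108, 0.042], [0.455, 0.178, 0.042]]
```

The scene view shows the green bin on the plate's -y side. The nuts are at pixels (283,242), (338,249) and (305,201), the clevis at (277,183), the magnet at (365,273) and the jar at (356,350). The plate corners are near (188,218), (345,150), (438,256) and (268,347).

```bash
python3 - <<'E'
from h import *
N={'A':(.5705,-.0375),'B':(.6275,.0215),'C':(.5215,.0365)}
for n in('scene','side'):
    m=cams.camera_model(n);im=cv2.imread(f'pics/{n}0.png')[:,:,::-1].copy()
    h=cv2.cvtColor(im,cv2.COLOR_RGB2HSV);k=cv2.inRange(h,(0,0,30),(180,60,110))
    k=cv2.morphologyEx(k,cv2.MORPH_CLOSE,np.ones((25,25)))
    cs,_=cv2.findContours(k,cv2.RETR_EXTERNAL,cv2.CHAIN_APPROX_NONE)
    px=[[315,245]] if n=='scene' else [[350,220]]
    for c in cs:
        if cv2.pointPolygonTest(c,tuple(map(float,px[0])),False)>0:
            P=ray(m,c.reshape(-1,2),.06)[:,:2].astype(np.float32);print(n,cv2.minAreaRect(P));print(cv2.boxPoints(cv2.minAreaRect(P)).round(3).tolist())
print(ray(cams.camera_model('scene'),[[188,218],[345,150],[438,256],[268,347]],.06).round(3).tolist())
E
```

```text
scene ((0.5868886113166809, 0.01396140456199646), (0.3246174156665802, 0.2908425033092499), 83.21316528320312)
[[0.4230000078678131, -0.12999999523162842], [0.7120000123977661, -0.164000004529953], [0.75, 0.15800000727176666], [0.4620000123977661, 0.19200000166893005]]
side ((0.51947420835495, -0.0239625945687294), (0.20992344617843628, 0.14701010286808014), 85.04251861572266)
[[0.43700000643730164, -0.12200000137090683], [0.5839999914169312, -0.13500000536441803], [0.6019999980926514, 0.07400000095367432], [0.45500001311302185, 0.08699999749660492]]
[[0.443, -0.126, 0.06], [0.465, 0.16, 0.06], [0.721, 0.138, 0.06], [0.7, -0.147, 0.06]]
```

View pics/side0.png

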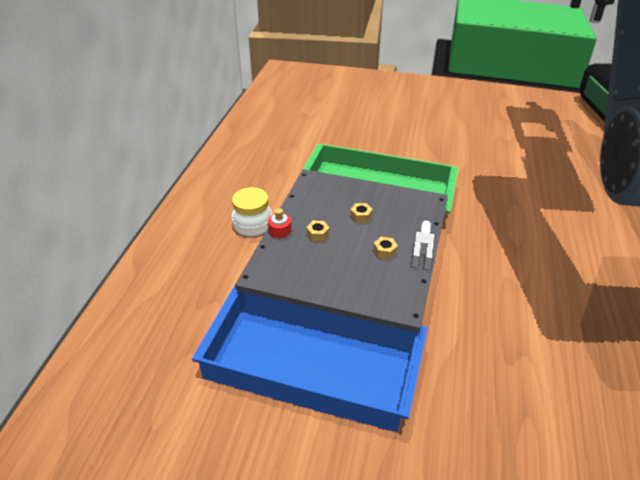

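Request:
move_arm(claw=15, targets=[{"dx":0.6,"dy":1,"rz":0.224},{"dx":0.6,"dy":1,"rz":0.224},{"dx":0.6,"dy":1,"rz":0.224},{"dx":0.6,"dy":1,"rz":0.224},{"dx":0.6,"dy":1,"rz":0.224},{"dx":0.6,"dy":1,"rz":0.224},{"dx":0.6,"dy":1,"rz":0.224},{"dx":0.6,"dy":1,"rz":0.224},{"dx":0.6,"dy":1,"rz":0.224},{"dx":0.6,"dy":1,"rz":0.224}])

```text
schema error: expected keys dx, dy, dz, rx, ry, rz
```

Request:
move_arm(targets=[{"dx":0.6,"dy":1},{"dx":0.6,"dy":1},{"dx":0.6,"dy":1},{"dx":0.6,"dy":1},{"dx":0.6,"dy":1},{"dx":0.6,"dy":1},{"dx":0.6,"dy":1},{"dx":0.6,"dy":0.8},{"dx":0.4,"dy":0.5},{"dx":0.1,"dy":0.1}])

```text
schema error: expected keys dx, dy, dz, rx, ry, rz
```

Request:
move_arm(claw=15, targets=[{"dx":0.6,"dy":1,"dz":0,"rx":0,"ry":0,"rz":0.224},{"dx":0.6,"dy":1,"dz":0,"rx":0,"ry":0,"rz":0.224},{"dx":0.6,"dy":1,"dz":0,"rx":0,"ry":0,"rz":0.224},{"dx":0.6,"dy":1,"dz":0,"rx":0,"ry":0,"rz":0.224},{"dx":0.6,"dy":1,"dz":0,"rx":0,"ry":0,"rz":0.224},{"dx":0.6,"dy":1,"dz":0,"rx":0,"ry":0,"rz":0.224},{"dx":0.6,"dy":1,"dz":0,"rx":0,"ry":0,"rz":0.224},{"dx":0.6,"dy":1,"dz":0,"rx":0,"ry":0,"rz":0.224},{"dx":0.6,"dy":1,"dz":0,"rx":0,"ry":0,"rz":0.224},{"dx":0.6,"dy":1,"dz":0,"rx":0,"ry":0,"rz":0.224}])

```text
t: 1.35
tcp_pos: [0.345, -0.3428, 0.231]
tool_rot: [0.734, 0.679, 0.0, -0.0]
force: [-0.1, -0.1, 0.3]
finger_gap: 0.154
gripper_force: 0.0
```

Request:
move_arm(targets=[{"dx":0.6,"dy":1,"dz":0,"rx":0,"ry":0,"rz":0},{"dx":0.6,"dy":1,"dz":0,"rx":0,"ry":0,"rz":0},{"dx":0.6,"dy":1,"dz":0,"rx":0,"ry":0,"rz":0},{"dx":0.6,"dy":1,"dz":0,"rx":0,"ry":0,"rz":0},{"dx":0.6,"dy":1,"dz":0,"rx":0,"ry":0,"rz":0},{"dx":0.6,"dy":1,"dz":0,"rx":0,"ry":0,"rz":0},{"dx":0.6,"dy":1,"dz":0,"rx":0,"ry":0,"rz":0},{"dx":0.6,"dy":1,"dz":0,"rx":0,"ry":0,"rz":0},{"dx":0.6,"dy":1,"dz":0,"rx":0,"ry":0,"rz":0},{"dx":0.6,"dy":1,"dz":0,"rx":0,"ry":0,"rz":0}])

```text
t: 2.6
tcp_pos: [0.4949, -0.0929, 0.231]
tool_rot: [0.735, 0.678, -0.0, -0.0]
force: [0.4, 0.3, 0.2]
finger_gap: 0.152
gripper_force: 0.0
```

```bash
python3 - <<'E'
from h import *
im,m=snap('wrist','w1');print(sensors.sense()['tcp_pos'])
for c in blobs(im,(18,110,80),(35,255,255)):
    (x,y),w,a=cv2.minAreaRect(c);print(round(x),round(y),np.round(w),ray(m,[[x,y]],.072).round(4)[0])
E
```

```text
[ 0.49631367 -0.09036369  0.23111975]
406 152 [36. 42.] [ 0.5749 -0.0363  0.072 ]
599 147 [66. 68.] [ 0.7489 -0.0431  0.072 ]
565 59 [15. 16.] [0.71   0.0305 0.072 ]
474 73 [40. 43.] [0.6327 0.0227 0.072 ]
343 63 [43. 43.] [0.5258 0.0375 0.072 ]
```

View pics/w1.png

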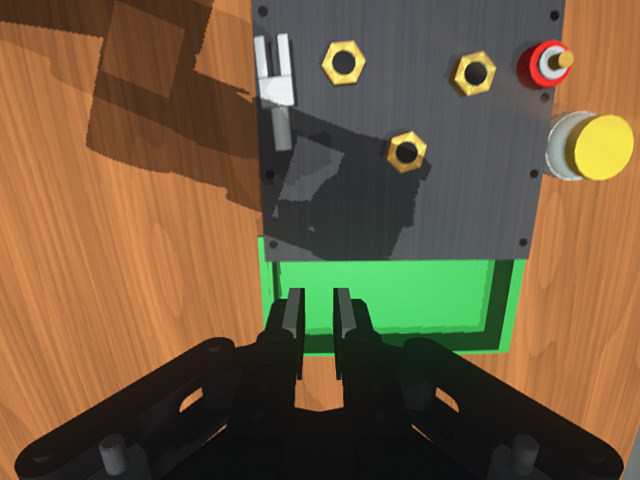

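The wrist view confirms the layout: the nuts are at pixels (343,63), (474,73) and (406,152), the clevis at (275,90), the magnet at (543,63) and the green bin just ahead at the bottom. I'll start with the nut nearest the clevis.

Request:
move_arm(targets=[{"dx":0.16,"dy":0.86,"dz":0,"rx":0,"ry":0,"rz":0},{"dx":0.16,"dy":0.86,"dz":0,"rx":0,"ry":0,"rz":0},{"dx":0.16,"dy":0.86,"dz":0,"rx":0,"ry":0,"rz":0},{"dx":0.16,"dy":0.86,"dz":0,"rx":0,"ry":0,"rz":0},{"dx":0.16,"dy":0.86,"dz":0,"rx":0,"ry":0,"rz":0},{"dx":0.16,"dy":0.86,"dz":0,"rx":0,"ry":0,"rz":0},{"dx":0.16,"dy":0.86,"dz":0,"rx":0,"ry":0,"rz":0},{"dx":0.16,"dy":0.86,"dz":0,"rx":0,"ry":0,"rz":0},{"dx":0,"dy":0,"dz":-1,"rx":0,"ry":0,"rz":0},{"dx":0,"dy":0,"dz":-1,"rx":0,"ry":0,"rz":0}])

```text
t: 3.9
tcp_pos: [0.5267, 0.0783, 0.1808]
tool_rot: [0.735, 0.678, 0.0, 0.0]
force: [-0.2, 0.0, -0.9]
finger_gap: 0.149
gripper_force: 0.0
```

Request:
move_arm(targets=[{"dx":0,"dy":0,"dz":-0.9,"rx":0,"ry":0,"rz":0},{"dx":0,"dy":0,"dz":-0.9,"rx":0,"ry":0,"rz":0},{"dx":0,"dy":0,"dz":-0.9,"rx":0,"ry":0,"rz":0},{"dx":0,"dy":0,"dz":-0.7,"rx":0,"ry":0,"rz":0},{"dx":0,"dy":0,"dz":-0.4,"rx":0,"ry":0,"rz":0},{"dx":0,"dy":0,"dz":-0.3,"rx":0,"ry":0,"rz":0},{"dx":0,"dy":0,"dz":-0.2,"rx":0,"ry":0,"rz":0},{"dx":0,"dy":0,"dz":-0.2,"rx":0,"ry":0,"rz":0},{"dx":0,"dy":0,"dz":-0.1,"rx":0,"ry":0,"rz":0},{"dx":0,"dy":0,"dz":0,"rx":0,"ry":0,"rz":0}])

```text
t: 5.15
tcp_pos: [0.5267, 0.0781, 0.0663]
tool_rot: [0.735, 0.678, 0.0, 0.0]
force: [1.1, 0.3, 0.4]
finger_gap: 0.151
gripper_force: 0.0
```

```bash
python3 - <<'E'
from h import *
im,m=snap('wrist','w2')
E
```

```text
(no output)
```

View pics/w2.png

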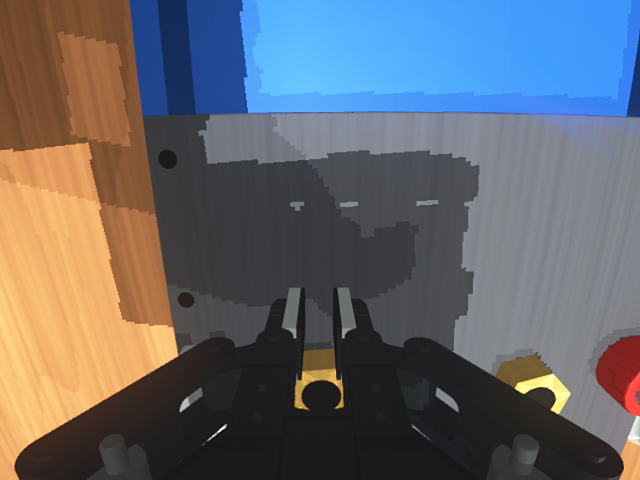

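The nut at pixel (320,395) is centred between the finger pads, so I'll push it.

Request:
move_arm(targets=[{"dx":-0.02,"dy":-0.3,"dz":0,"rx":0,"ry":0,"rz":0},{"dx":-0.02,"dy":-0.3,"dz":0,"rx":0,"ry":0,"rz":0},{"dx":-0.04,"dy":-0.45,"dz":0,"rx":0,"ry":0,"rz":0},{"dx":-0.04,"dy":-0.45,"dz":0,"rx":0,"ry":0,"rz":0},{"dx":-0.04,"dy":-0.45,"dz":0,"rx":0,"ry":0,"rz":0},{"dx":-0.04,"dy":-0.45,"dz":0,"rx":0,"ry":0,"rz":0},{"dx":-0.04,"dy":-0.45,"dz":0,"rx":0,"ry":0,"rz":0},{"dx":-0.04,"dy":-0.45,"dz":0,"rx":0,"ry":0,"rz":0},{"dx":-0.04,"dy":-0.45,"dz":0,"rx":0,"ry":0,"rz":0},{"dx":-0.04,"dy":-0.45,"dz":0,"rx":0,"ry":0,"rz":0}])

```text
t: 6.45
tcp_pos: [0.5176, -0.0276, 0.0663]
tool_rot: [0.735, 0.678, -0.0, -0.0]
force: [-0.9, 1.4, 1.4]
finger_gap: 0.153
gripper_force: 0.4
```

Request:
move_arm(targets=[{"dx":-0.04,"dy":-0.5,"dz":0,"rx":0,"ry":0,"rz":0},{"dx":-0.04,"dy":-0.5,"dz":0,"rx":0,"ry":0,"rz":0},{"dx":-0.04,"dy":-0.5,"dz":0,"rx":0,"ry":0,"rz":0},{"dx":-0.04,"dy":-0.5,"dz":0,"rx":0,"ry":0,"rz":0},{"dx":-0.04,"dy":-0.5,"dz":0,"rx":0,"ry":0,"rz":0},{"dx":-0.04,"dy":-0.5,"dz":0,"rx":0,"ry":0,"rz":0},{"dx":-0.04,"dy":-0.5,"dz":0,"rx":0,"ry":0,"rz":0},{"dx":-0.04,"dy":-0.5,"dz":0,"rx":0,"ry":0,"rz":0},{"dx":-0.04,"dy":-0.5,"dz":0,"rx":0,"ry":0,"rz":0},{"dx":-0.02,"dy":-0.3,"dz":0,"rx":0,"ry":0,"rz":0}])

```text
t: 7.7
tcp_pos: [0.5082, -0.1479, 0.0663]
tool_rot: [0.735, 0.678, 0.0, 0.0]
force: [0.1, 0.4, 0.8]
finger_gap: 0.148
gripper_force: 0.0
```

```bash
python3 - <<'E'
from h import *
im,m=snap('scene','s3')
for c in blobs(im,(18,110,80),(35,255,255)):
    (x,y),w,a=cv2.minAreaRect(c);print(round(x),round(y),np.round(w),ray(m,[[x,y]],.068).round(4)[0])
E
```

```text
356 345 [44. 44.] [ 0.7687 -0.0528  0.068 ]
188 275 [20. 21.] [ 0.5422 -0.1783  0.068 ]
338 250 [23. 21.] [0.6296 0.0211 0.068 ]
282 243 [21. 24.] [ 0.572  -0.0388  0.068 ]
383 44 [23.  9.] [0.2818 0.3926 0.068 ]
```

View pics/s3.png

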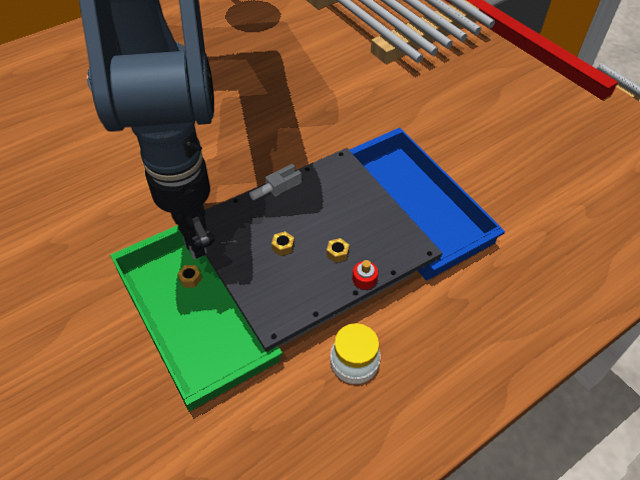

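The first nut is in the green bin, at pixel (188,275). The middle nut is next.

Request:
move_arm(targets=[{"dx":0,"dy":0,"dz":1,"rx":0,"ry":0,"rz":0},{"dx":0,"dy":0,"dz":1,"rx":0,"ry":0,"rz":0},{"dx":0.39,"dy":0.87,"dz":0,"rx":0,"ry":0,"rz":0},{"dx":0.39,"dy":0.87,"dz":0,"rx":0,"ry":0,"rz":0},{"dx":0.39,"dy":0.87,"dz":0,"rx":0,"ry":0,"rz":0},{"dx":0.39,"dy":0.87,"dz":0,"rx":0,"ry":0,"rz":0},{"dx":0.39,"dy":0.87,"dz":0,"rx":0,"ry":0,"rz":0},{"dx":0.39,"dy":0.87,"dz":0,"rx":0,"ry":0,"rz":0},{"dx":0.39,"dy":0.87,"dz":0,"rx":0,"ry":0,"rz":0},{"dx":0,"dy":0,"dz":0,"rx":0,"ry":0,"rz":0}])

```text
t: 9.0
tcp_pos: [0.5767, 0.0068, 0.1162]
tool_rot: [0.734, 0.679, 0.0, 0.0]
force: [0.0, -0.2, -0.2]
finger_gap: 0.152
gripper_force: 0.0
```

Request:
move_arm(targets=[{"dx":0,"dy":0,"dz":-0.6,"rx":0,"ry":0,"rz":0},{"dx":0,"dy":0,"dz":-0.6,"rx":0,"ry":0,"rz":0},{"dx":0,"dy":0,"dz":-0.4,"rx":0,"ry":0,"rz":0},{"dx":0,"dy":0,"dz":-0.3,"rx":0,"ry":0,"rz":0},{"dx":0,"dy":0,"dz":-0.1,"rx":0,"ry":0,"rz":0},{"dx":-0.02,"dy":-0.3,"dz":0,"rx":0,"ry":0,"rz":0},{"dx":-0.02,"dy":-0.3,"dz":0,"rx":0,"ry":0,"rz":0},{"dx":-0.04,"dy":-0.4,"dz":0,"rx":0,"ry":0,"rz":0},{"dx":-0.04,"dy":-0.4,"dz":0,"rx":0,"ry":0,"rz":0},{"dx":-0.04,"dy":-0.4,"dz":0,"rx":0,"ry":0,"rz":0}])

```text
t: 10.25
tcp_pos: [0.5725, -0.0404, 0.0665]
tool_rot: [0.735, 0.678, 0.0, 0.0]
force: [0.5, 1.0, 0.7]
finger_gap: 0.151
gripper_force: 0.5
```

Request:
move_arm(targets=[{"dx":-0.04,"dy":-0.48,"dz":0,"rx":0,"ry":0,"rz":0},{"dx":-0.04,"dy":-0.48,"dz":0,"rx":0,"ry":0,"rz":0},{"dx":-0.04,"dy":-0.48,"dz":0,"rx":0,"ry":0,"rz":0},{"dx":-0.04,"dy":-0.48,"dz":0,"rx":0,"ry":0,"rz":0},{"dx":-0.04,"dy":-0.48,"dz":0,"rx":0,"ry":0,"rz":0},{"dx":-0.04,"dy":-0.48,"dz":0,"rx":0,"ry":0,"rz":0},{"dx":-0.04,"dy":-0.48,"dz":0,"rx":0,"ry":0,"rz":0},{"dx":-0.04,"dy":-0.48,"dz":0,"rx":0,"ry":0,"rz":0},{"dx":-0.04,"dy":-0.48,"dz":0,"rx":0,"ry":0,"rz":0},{"dx":-0.02,"dy":-0.3,"dz":0,"rx":0,"ry":0,"rz":0}])

```text
t: 11.5
tcp_pos: [0.5629, -0.1561, 0.0663]
tool_rot: [0.735, 0.678, -0.0, 0.0]
force: [-1.1, 0.6, -0.0]
finger_gap: 0.147
gripper_force: 0.0
```

```bash
python3 - <<'E'
from h import *
for n in('scene','side'):
    im,m=snap(n,n+'4')
    for c in blobs(im,(18,110,60),(35,255,255)):
        (x,y),w,a=cv2.minAreaRect(c);print(n,round(x),round(y),np.round(w),ray(m,[[x,y]],.068).round(4)[0])
E
```

```text
scene 356 345 [44. 44.] [ 0.7687 -0.0528  0.068 ]
scene 204 304 [23. 22.] [ 0.5978 -0.1845  0.068 ]
scene 189 275 [20. 22.] [ 0.5426 -0.1777  0.068 ]
scene 366 266 [12.  7.] [0.6767 0.0362 0.068 ]
scene 338 250 [24. 21.] [0.6303 0.0205 0.068 ]
scene 383 44 [22.  9.] [0.2816 0.3926 0.068 ]
side 318 230 [19. 21.] [0.6291 0.0189 0.068 ]
side 250 200 [27. 36.] [ 0.7539 -0.0294  0.068 ]
```

Two nuts are in. Now the last one.

Request:
move_arm(targets=[{"dx":0,"dy":0,"dz":1,"rx":0,"ry":0,"rz":0},{"dx":0.2,"dy":0.5,"dz":1,"rx":0,"ry":0,"rz":0},{"dx":0.33,"dy":1,"dz":0.2,"rx":0,"ry":0,"rz":0},{"dx":0.33,"dy":1,"dz":0,"rx":0,"ry":0,"rz":0},{"dx":0.33,"dy":1,"dz":0,"rx":0,"ry":0,"rz":0},{"dx":0.33,"dy":1,"dz":0,"rx":0,"ry":0,"rz":0},{"dx":0.33,"dy":1,"dz":0,"rx":0,"ry":0,"rz":0},{"dx":0.33,"dy":1,"dz":0,"rx":0,"ry":0,"rz":0},{"dx":0.33,"dy":1,"dz":0,"rx":0,"ry":0,"rz":0},{"dx":0.31,"dy":1,"dz":0,"rx":0,"ry":0,"rz":0}])

```text
t: 12.85
tcp_pos: [0.6334, 0.0587, 0.1212]
tool_rot: [0.735, 0.678, -0.0, -0.0]
force: [0.1, 0.0, -0.1]
finger_gap: 0.148
gripper_force: 0.0
```

Request:
move_arm(targets=[{"dx":0,"dy":0.3,"dz":0,"rx":0,"ry":0,"rz":0},{"dx":0,"dy":0,"dz":-0.4,"rx":0,"ry":0,"rz":0},{"dx":0,"dy":0,"dz":-0.5,"rx":0,"ry":0,"rz":0},{"dx":0,"dy":0,"dz":-0.4,"rx":0,"ry":0,"rz":0},{"dx":0,"dy":0,"dz":-0.3,"rx":0,"ry":0,"rz":0},{"dx":0,"dy":0,"dz":-0.3,"rx":0,"ry":0,"rz":0},{"dx":0,"dy":0,"dz":-0.2,"rx":0,"ry":0,"rz":0},{"dx":0,"dy":0,"dz":-0.1,"rx":0,"ry":0,"rz":0},{"dx":0,"dy":0,"dz":0,"rx":0,"ry":0,"rz":0},{"dx":0,"dy":0,"dz":0,"rx":0,"ry":0,"rz":0}])

```text
t: 14.1
tcp_pos: [0.6338, 0.0649, 0.0666]
tool_rot: [0.735, 0.678, 0.0, 0.0]
force: [0.8, -0.5, -0.5]
finger_gap: 0.149
gripper_force: 0.0
```

```bash
python3 - <<'E'
from h import *
im,m=snap('wrist','w5')
E
```

```text
(no output)
```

View pics/w5.png

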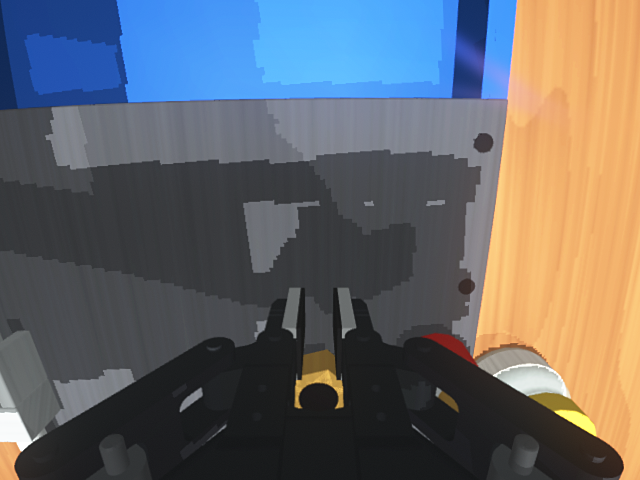

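The last nut at pixel (320,395) is centred between the pads, and the magnet is clear to the right.

Request:
move_arm(targets=[{"dx":-0.02,"dy":-0.3,"dz":0,"rx":0,"ry":0,"rz":0},{"dx":-0.02,"dy":-0.3,"dz":0,"rx":0,"ry":0,"rz":0},{"dx":-0.04,"dy":-0.45,"dz":0,"rx":0,"ry":0,"rz":0},{"dx":-0.04,"dy":-0.45,"dz":0,"rx":0,"ry":0,"rz":0},{"dx":-0.04,"dy":-0.45,"dz":0,"rx":0,"ry":0,"rz":0},{"dx":-0.04,"dy":-0.45,"dz":0,"rx":0,"ry":0,"rz":0},{"dx":-0.04,"dy":-0.45,"dz":0,"rx":0,"ry":0,"rz":0},{"dx":-0.04,"dy":-0.45,"dz":0,"rx":0,"ry":0,"rz":0},{"dx":-0.04,"dy":-0.45,"dz":0,"rx":0,"ry":0,"rz":0},{"dx":-0.04,"dy":-0.45,"dz":0,"rx":0,"ry":0,"rz":0}])

```text
t: 15.4
tcp_pos: [0.6244, -0.0408, 0.0663]
tool_rot: [0.735, 0.678, 0.0, -0.0]
force: [-1.1, 1.8, -0.3]
finger_gap: 0.152
gripper_force: 0.4
```

Request:
move_arm(targets=[{"dx":-0.04,"dy":-0.5,"dz":0,"rx":0,"ry":0,"rz":0},{"dx":-0.04,"dy":-0.5,"dz":0,"rx":0,"ry":0,"rz":0},{"dx":-0.04,"dy":-0.5,"dz":0,"rx":0,"ry":0,"rz":0},{"dx":-0.04,"dy":-0.5,"dz":0,"rx":0,"ry":0,"rz":0},{"dx":-0.04,"dy":-0.5,"dz":0,"rx":0,"ry":0,"rz":0},{"dx":-0.04,"dy":-0.5,"dz":0,"rx":0,"ry":0,"rz":0},{"dx":-0.04,"dy":-0.5,"dz":0,"rx":0,"ry":0,"rz":0},{"dx":-0.04,"dy":-0.5,"dz":0,"rx":0,"ry":0,"rz":0},{"dx":-0.04,"dy":-0.5,"dz":0,"rx":0,"ry":0,"rz":0},{"dx":-0.02,"dy":-0.3,"dz":0,"rx":0,"ry":0,"rz":0}])

```text
t: 16.65
tcp_pos: [0.6149, -0.1612, 0.0663]
tool_rot: [0.735, 0.678, -0.0, 0.0]
force: [0.1, 0.4, -0.4]
finger_gap: 0.152
gripper_force: 0.0
```

Request:
move_arm(targets=[{"dx":0,"dy":0,"dz":0.5,"rx":0,"ry":0,"rz":0},{"dx":0,"dy":0,"dz":1,"rx":0,"ry":0,"rz":0},{"dx":0,"dy":0,"dz":1,"rx":0,"ry":0,"rz":0},{"dx":0,"dy":0,"dz":1,"rx":0,"ry":0,"rz":0},{"dx":0,"dy":0,"dz":1,"rx":0,"ry":0,"rz":0},{"dx":0,"dy":0,"dz":0.5,"rx":0,"ry":0,"rz":0},{"dx":0,"dy":0,"dz":0,"rx":0,"ry":0,"rz":0},{"dx":0,"dy":0,"dz":0,"rx":0,"ry":0,"rz":0},{"dx":0,"dy":0,"dz":0,"rx":0,"ry":0,"rz":0},{"dx":0,"dy":0,"dz":0,"rx":0,"ry":0,"rz":0}])

```text
t: 17.9
tcp_pos: [0.6146, -0.16, 0.1904]
tool_rot: [0.735, 0.678, -0.0, -0.001]
force: [-0.3, 0.0, 0.2]
finger_gap: 0.151
gripper_force: 0.0
```

```bash
python3 - <<'E'
from h import *
im,m=snap('scene','s6')
E
```

```text
(no output)
```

View pics/s6.png

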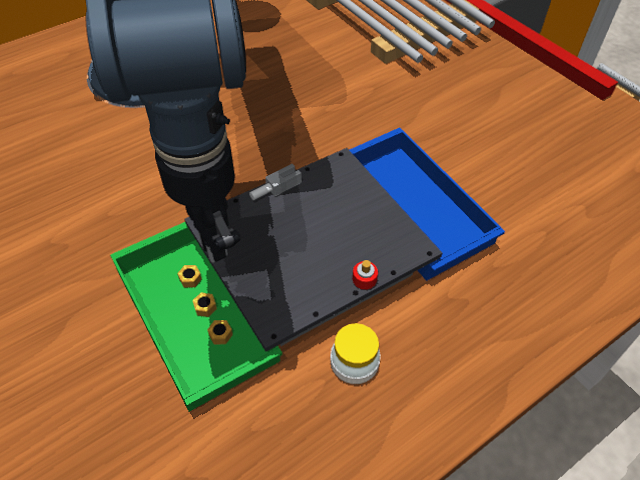

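All three nuts are in the green bin, at pixels (189,275), (204,302) and (220,330). The magnet, clevis and jar are where they started, and the arm is clear.

```bash
python3 -c "
from station import order
print(order.sign_off())"
```

```text
the job is handed in; nothing more can be done
None
```

All three nuts were swept into the green bin, the magnet, clevis and jar stayed where they were, and the job was handed in at about 18 s of the 51 s allowed.

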